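# Take the ball cup off the load cell for zeroing

## Task

The reference load cell has to be zeroed with nothing on it: take hold of its ball cup, give it a quarter turn anticlockwise (seen from above) to free the bayonet, and only then lift it straight up about 10 cm. Keep the cup level and the loose steel ball in the middle of its dish all the time, and leave the other things on the bench where they are. Do not put the cup down: finish while holding it still and level straight above the cell.

Things in the scene. Friction and masses are not known exactly. Their poses are not given: they have to be found in the camera images.
- cup_grip (a point): Ball cup: plain aluminium disc 66 mm across, 28 mm high, 0.3 kg, with two upright flats 56 mm apart and 35 mm long, facing the cup's +y and -y. Point on its axis, half-way up, 14 mm above its underside; axes as the cup's, z up. Starts 80 mm above the bench. Grip the flats from above, fingers closing along the cup's y. A thin dark line on the rim marks +x.
- lugs (a point): Point on the cup's axis 13 mm below its underside, axes as the cup's. A spigot, 26 mm across, reaches 18 mm below the underside into the load cell's hub; its two lugs (38 mm over both, 8 mm wide) lie along the cup's x axis at this height, caught under the hub's lip. Play: 2 mm up and down and sideways.
- dish (a point): Centre of the bottom of the dish in the cup's top, 8 mm above cup_grip. The dish is a shallow hollow, 50 mm across, 50 mm radius of curvature, its rim 6 mm above its bottom.
- ball_center (a point): Centre of the loose steel ball, 25 mm in diameter, 64 g, lying in the middle of the dish; its centre is 12.5 mm above the dish bottom. It stays where it is under small tilts and smooth slow motion; a knock, a jerk or a tilt of some 10 degrees makes it roll. Its own axes mean nothing.
- seat (a point): Centre of the top face of the load cell's hub, on the cell's axis, 66 mm above the bench, fixed, z up; the cup's underside rests on it. The cup is locked with its x axis along the seat's x (as at the start, within 3 degrees) and comes free when turned anticlockwise by 90 degrees (86 to 94 will do), lugs under the keyways along the seat's y. Stops end the turn at 94 and bar turning clockwise.
- cell: The load cell, fixed: origin under its centre on the bench. Square base plate 130 x 130 x 12 mm, round steel body 104 mm across with its top 44 mm above the bench, then the bayonet hub, 49 mm across, up to 66 mm; a plug sticks out 70 mm along its -x. On the body's top a dark dash at +x marks the locked place of the cup's rim line, a small circle at +y the free one. Turning takes little force.
- adapters_mid (a point): Bystander: black block, 65 x 150 x 22 mm, with four steel gauge attachments standing in it, 68 mm high in all; about 0.13 to 0.2 m from the cell. Point at the middle of the block. Leave it alone.
- weight_mid (a point): Bystander: steel knob weight, 48 mm in diameter, 69 mm high, standing near the cell. Point half-way up. Leave it alone.
- tray_mid (a point): Bystander: grey tray of spare balls, 90 x 60 x 22 mm, near the cell. Point at its middle. Leave it alone.
- hexkey_mid (a point): Bystander: L-shaped hexagon key, 105 mm long, lying near the cell. Point on its long leg. Leave it alone.
- caliper_mid (a point): Bystander: caliper, 200 mm long, lying on the bench to the left. Leave it alone.
- gauge_mid (a point): Bystander: hand-held force gauge, 280 x 72 x 36 mm, lying on the bench to the right. Leave it alone.
Not all that is in view belongs to the job. Of the things that look like the cell, take the one that is farthest to the robot's left at the start.

How it is judged:
On the way:
1. the cup is turned a quarter turn while still seated on the cell, with the ball in the middle of its dish (angle between the x axis of cup_grip and the x axis of seat, either way round above 1.4 rad and z of cup_grip in the frame of seat below 0.02 m and horizontal distance between cup_grip and seat below 0.006 m and horizontal distance between ball_center and dish below 0.008 m), for 0.1 s.
At the end, for the whole second after the job is handed in: The cup is held by the fingers, at rest, 60 to 150 mm above where it sat, within 35 mm of straight above the seat, level within 0.1 rad, the ball in its dish within 8 mm of the middle; nothing touches the load cell (z of cup_grip in the frame of seat between 0.074 and 0.164 m and horizontal distance between cup_grip and seat below 0.035 m and angle between cup_grip's own z axis and vertical below 0.1 rad and horizontal distance between ball_center and dish below 0.008 m and z of ball_center in the frame of dish below 0.016 m and contact force between cup and the fingers above 2 N and contact force between cell and anything else below 0.3 N and linear speed of cup below 0.03 m/s); the arm keeps its last pose, push and grip.
It fails at once if the ball rolls more than 10 mm from the middle of the dish (horizontal distance between ball_center and dish above 0.01 m).
It fails at once if the cup is tilted by more than 0.15 rad (angle between cup_grip's own z axis and vertical above 0.15 rad).
It fails at once if the cup is forced up out of the bayonet before it has been turned (angle between the x axis of cup_grip and the x axis of seat, either way round below 1.2 rad and z of cup_grip in the frame of seat between 0.021 and 0.035 m).
It fails at once if another thing on the bench is displaced by more than 20 mm (distance of any of adapters_mid, weight_mid, tray_mid, hexkey_mid, caliper_mid, gauge_mid from where it was at the start of the episode above 0.02 m).
It also fails if it takes over 42 s, if anything falls off the work surface, if the arm or the gripper's body presses on something with over 40 N, if the wrist force passes 120 N, or if a joint passes its speed limit or range.

## Robot

A 6-joint arm with a two-finger parallel gripper is mounted at the origin on the work surface. World frame = base frame: x ahead of the robot, y to its left, z up, the work surface at z = 0. Lengths are in m, angles in rad, forces in N, time in s.
With the tool pointing down it reaches from about 0.25 to 0.725 m from the base axis. Payload 4 kg.
Tool frame: the origin (TCP) lies midway between the tips of the shut fingers; the grasp point (between the pads) lies 19 mm behind it (bot.grip_point_offset is the distance from the TCP to the grasp point, in m); z points along the fingers, y is the line along which they close (so a half turn about z gives the same grasp; the last joint's range is limited). The gripper opens to 85 mm and grips with 20 to 120 N. Pads are 22 mm wide; open, the fingers measure 114 mm over their backs; the gripper's body (76 mm by 85 mm) begins 54 mm behind the grasp point. The pads swing forward as they close: fully open they stand 13 mm farther back than shut.
Start: joints at [-1.153, 0.241, 0.005, 1.335, 0, 1.571], TCP at [0.203, -0.457, 0.231] pointing down, gripper open.
Joint ranges: [-2.72, 2.72], [-1.05, 1.87], [-1.09, 1.28], [-1.99, 2.15], [-1.42, 1.44], [-3.14, 3.14]. Speed limits (rad/s): [2.79, 2.79, 3.14, 3.14, 3.14, 3.14].

## Interface

Orientations are given as a unit quaternion [x, y, z, w].
In Python, from workcell import bot gives the robot as it stands.
- The arm moves only by the tool step_arm, never from a script. Its argument "targets" is text: rows parted by semicolons, each of 7 numbers parted by spaces: the opening, from -1 (shut) to 1 (fully open), so that 0 is half open, then the shift along the world's x, y, z normalised to -1 to 1, where 1 is 0.5 m, then the turn, a rotation vector about the world's x, y, z normalised to -1 to 1, where 1 is pi/4 rad. In form: gripper x y z wx wy wz; .... A call has 1 to 10 rows; each row is the pose to reach, as a shift and turn from the pose commanded when the call began; what a row does not reach only later rows make up. A row lasts 1/12 s, in which the tool goes at most 41.7 mm and 7.16 degrees, less where a joint would pass 70% of its speed; a pose out of reach is approached as far as the arm can. A call with a number of a shift or a turn outside -1 to 1 is refused whole. A call with a gripper value outside its range is refused whole. The fingers move at their own pace and stop on an object; the grip force is fixed at half the most. Time passes only in rows, so rows that repeat a pose let the fingers close. It gives the time, the measured TCP pose, the force, the opening and the grip force at its end, in the units of the state.
- bot.get_obs(): the state, without advancing time (a new reading comes with each control period).
- bot.camera(name): name is "side" or "top"; returns the picture (400x640x3 uint8, red, green, blue); there is no depth.
- bot.camera_info(name): a dict with "vertical_fov" (degrees; the focal length in pixels is half the picture's height over the tangent of half this angle, whatever the lens; pixels are square), "cx", "cy" (the principal point, pixels), "pose" (4x4, takes a point from camera to world coordinates). Camera axes: x right, y up, looking along -z (the intrinsics and any distortion apply to the point x, -y, -z); pixel columns grow to the right and rows downward; lengths in m; the calibration is good to about 2 mm. A picture is of the moment at which its call begins. camera_info takes no time and is no camera call.
- bot.job_done(): hands the job in; it is judged then, once.
The state is a dict: "clock": time; "joint_pos": joint angles; "joint_vel": joint speeds; "tau": joint torques, N m; "eef_pos": TCP position; "tool_rot": TCP orientation; "ft_force": force on the tool from outside, world axes, zero at the start; "ft_torque": the same for the moment, N m; "grip_width": finger opening in m; "grasp_force": force on a finger pad.
Only numpy, scipy, OpenCV 4.12 (cv2) and the standard library are available. Lean on these libraries where they do the work, as an engineer would, in place of code of your own. Each camera call takes 0.05 s, during which the arm holds its last target. There are 200 camera calls.

## Working session

There is one attempt and no reset: what is moved stays moved. The work goes in short steps, Python scripts to look and compute and a tool call to move; the robot and the scene stay as the last step left them, time stands still between calls to the robot, and variables do not carry over. Pictures are saved under pics/ and viewed, at most 10 in all, crops included, and the job is handed in when it is done.

Besides the shell and the picture viewer there is one more tool, called after "Call:" as a command line: name --argument value ..., lists and objects as JSON in quotes. step_arm: Moves the arm, as the interface text tells. Scaled input: -1 to 1 covers 0.5 m each way for a shift and pi/4 rad each way for a turn. Its arguments: {"type":"object","properties":{"targets":{"type":"string"}},"required":["targets"]}

```bash
mkdir -p pics
cat > h.py <<'E'
import numpy as np, cv2
from workcell import bot
def K(n):
    i=bot.camera_info(n); f=200/np.tan(np.radians(i["vertical_fov"])/2)
    return i,f,np.array(i["pose"])
def ray(n,u,v):
    i,f,T=K(n); d=T[:3,:3]@np.array([(u-i["cx"])/f,-(v-i["cy"])/f,-1]); return T[:3,3],d
def onz(n,u,v,z):
    o,d=ray(n,u,v); return o+d*(z-o[2])/d[2]
def px(n,p):
    i,f,T=K(n); q=T[:3,:3].T@(np.array(p)-T[:3,3]); return i["cx"]+f*q[0]/-q[2], i["cy"]-f*q[1]/-q[2]
def shot(n,name):
    im=cv2.cvtColor(bot.camera(n),cv2.COLOR_RGB2BGR); cv2.imwrite(f"pics/{name}.png",im); return im
E
python3 - <<'E'
from h import *
for n in("top","side"):
    shot(n,n+"0"); print(bot.camera_info(n))
o=bot.get_obs(); print(o["clock"],o["eef_pos"],o["tool_rot"],o["grip_width"])
E
```

```text
{'vertical_fov': 56.72713738717579, 'cx': 316.0573573928148, 'cy': 200.3423657801744, 'pose': array([[ 2.95953411e-02,  9.96291879e-01, -8.07874203e-02,
         4.10039296e-01],
       [-9.99478059e-01,  3.05432260e-02,  1.05223545e-02,
        -5.89017383e-04],
       [ 1.29508448e-02,  8.04338414e-02,  9.96675811e-01,
         1.14546985e+00],
       [ 0.00000000e+00,  0.00000000e+00,  0.00000000e+00,
         1.00000000e+00]])}
{'vertical_fov': 49.00452694111443, 'cx': 318.6892873030952, 'cy': 201.93022133927622, 'pose': array([[-0.99814573,  0.03244199, -0.05150365,  0.39691712],
       [-0.06063332, -0.6044028 ,  0.79436821,  1.14431572],
       [-0.00535806,  0.79601807,  0.60524914,  0.96134731],
       [ 0.        ,  0.        ,  0.        ,  1.        ]])}
0.1 [ 0.20265213 -0.45647439  0.23049088] [ 9.78264270e-01  2.07359853e-01 -1.73616426e-04 -9.38232386e-04] 0.0854053860804511
```

View pics/top0.png

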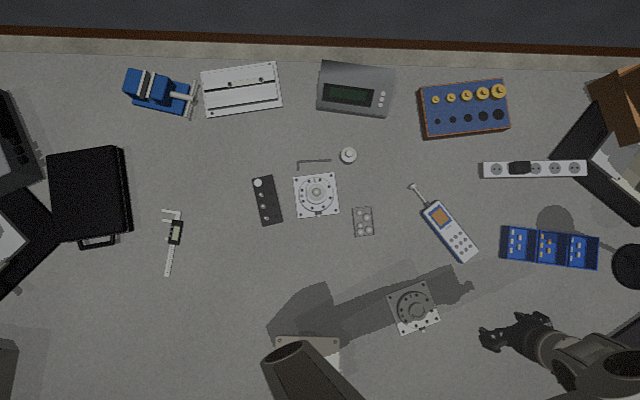

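View pics/side0.png

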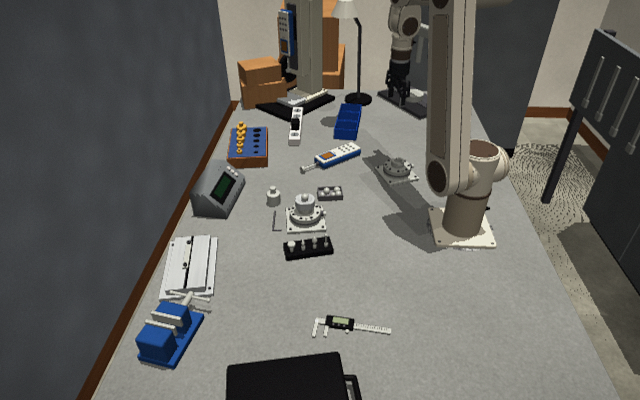

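The top view shows the left-most cell with its cup at about (316,193). A decoy lies at (413,305), the adapters at (267,200), the weight at (348,155), the tray at (362,221) and the hex key at (314,162). In the side view the cup is at (304,203).

Run:
```python
from h import *
a=cv2.imread("pics/top0.png")[163:223,281:351]; b=cv2.imread("pics/side0.png")[180:240,270:340]
k=dict(fx=8,fy=8,interpolation=cv2.INTER_CUBIC)
A=cv2.resize(a,None,**k);B=cv2.resize(b,None,**k)
cv2.imwrite("pics/c1.png",A); cv2.imwrite("pics/c2.png",B)
for z in(0.012,0.066,0.094): print(z,onz("top",316.5,191.5,z))
```

```text
0.012 [ 0.52923076 -0.01310893  0.012     ]
0.066 [ 0.52355232 -0.01251247  0.066     ]
0.094 [ 0.52060795 -0.01220319  0.094     ]
```

View pics/c1.png

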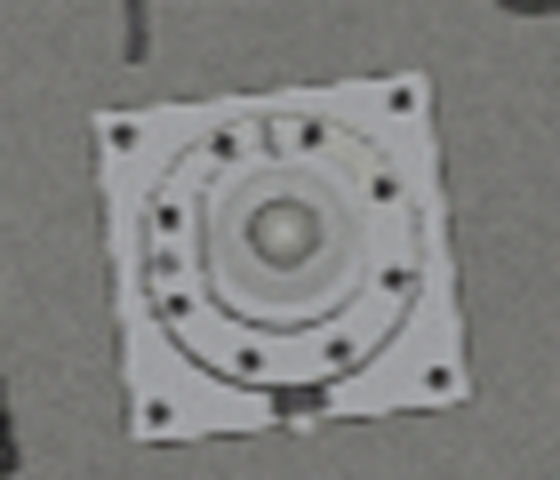

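View pics/c2.png

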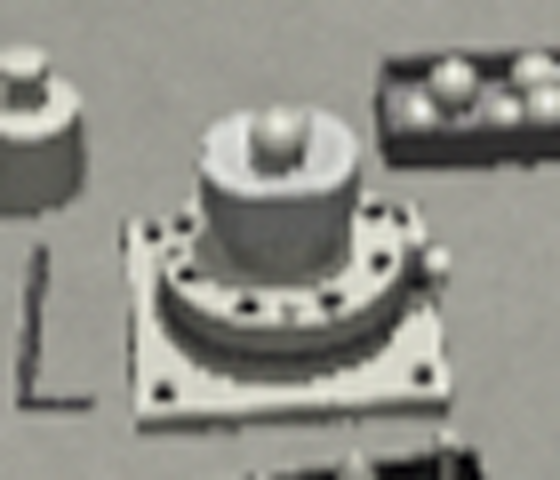

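The top crop shows the plate corners at (95,113), (425,72), (468,392) and (135,440), the dash at (270,135), the circle at (167,262), the plug at (300,400) and the ball at (283,233). In the side crop the ball is at (279,138). The cell's +x is therefore close to world +x and its +y close to world +y.

Run:
```python
from h import *
f=lambda p:((p[0]+.5)/8-.5+281,(p[1]+.5)/8-.5+163)
C=np.array([onz("top",*f(p),0.012) for p in[(95,113),(425,72),(468,392),(135,440)]])
print("plate centre",C.mean(0)); e=np.diff(np.vstack([C,C[:1]]),axis=0)
print("sides",np.linalg.norm(e,axis=1),"dirs",np.degrees(np.arctan2(e[:,1],e[:,0]))%90)
d=onz("top",*f((270,135)),.044); c=onz("top",*f((167,262)),.044); m=C.mean(0)
for q in(d,c): print("mark",q,np.linalg.norm((q-m)[:2]),np.degrees(np.arctan2(*(q-m)[1::-1])))
o1,d1=ray("top",*f((283,233))); u,v=(279.5)/8-.5+270,138.5/8-.5+180; o2,d2=ray("side",u,v)
s=np.linalg.lstsq(np.c_[d1,-d2],o2-o1,rcond=None)[0]; print("ball",o1+s[0]*d1,o2+s[1]*d2)
print("ball onz",onz("top",*f((283,233)),.1005),onz("side",u,v,.1005))
# ball, dark-edge flats: segment details
im=cv2.imread("pics/top0.png",0)
big=cv2.resize(im[163:223,281:351],None,fx=8,fy=8,interpolation=cv2.INTER_CUBIC)
h=cv2.HoughCircles(cv2.GaussianBlur(big,(9,9),2),cv2.HOUGH_GRADIENT,1,30,param1=80,param2=15,minRadius=28,maxRadius=45)
if h is not None:
  for x in h[0][:5]:print(x,onz("top",*f(x[:2]),.1005))
o=bot.get_obs();from scipy.spatial.transform import Rotation as R
print(R.from_quat(o["tool_rot"]).as_matrix().round(3), bot.grip_point_offset)
for n,z,q in(("adapt",.068,(267,200)),("weight",.069,(348,155)),("tray",.022,(362,221))): print(n,onz("top",*q,z))
```

```text
plate centre [ 0.52065028 -0.01081774  0.012     ]
sides [0.12836165 0.12476731 0.12875484 0.12695791] dirs [8.95353137 9.06904007 9.92847841 8.89801361]
mark [ 0.56198185 -0.0051308   0.044     ] 0.041720981597975236 7.834313367258855
mark [0.51303974 0.03185076 0.044     ] 0.043341908783469905 100.1131627101812
ball [ 0.51931672 -0.01055058  0.10073086] [ 0.51869666 -0.01056776  0.10066617]
ball onz [ 0.51934087 -0.01055279  0.1005    ] [ 0.51872017 -0.01079072  0.1005    ]
[[ 0.914  0.406 -0.001]
 [ 0.406 -0.914  0.002]
 [ 0.    -0.002 -1.   ]] 0.0187
adapt [0.49399596 0.13093432 0.068     ]
weight [ 0.63422159 -0.10211271  0.069     ]
tray [ 0.44252389 -0.15364854  0.022     ]
```

The measurements agree: the ball triangulates to z 0.1007 (expected 0.1005), and the plate sides come out at about 128 mm. The cup axis is at (0.5195, -0.0107) with the cell at a yaw of about 9.2°. The tool's yaw is 24°, so it has to turn by -14.8°.

Call:
step_arm --targets "1 0.05 0.07 0 0 0 -0.1; 1 0.1 0.14 0 0 0 -0.2; 1 0.15 0.21 0 0 0 -0.3; 1 0.2 0.28 0 0 0 -0.328; 1 0.25 0.35 0 0 0 -0.328; 1 0.3 0.42 0 0 0 -0.328; 1 0.35 0.49 0 0 0 -0.328; 1 0.4 0.56 0 0 0 -0.328; 1 0.44 0.62 0 0 0 -0.328; 1 0.48 0.68 0 0 0 -0.328"

```text
clock: 0.93
eef_pos: [0.4434, -0.115, 0.2311]
tool_rot: [0.997, 0.08, -0.0, -0.0]
ft_force: [1.2, -0.7, 0.7]
grip_width: 0.0856
grasp_force: 0.0
```

Call:
step_arm --targets "1 0.04 0.055 0 0 0 0; 1 0.08 0.11 0 0 0 0; 1 0.115 0.16 -0.01 0 0 0; 1 0.138 0.19 -0.03 0 0 0; 1 0.15 0.207 -0.05 0 0 0; 1 0.154 0.212 -0.06 0 0 0; 1 0.154 0.212 -0.06 0 0 0; 1 0.154 0.212 -0.06 0 0 0"

```text
clock: 1.6
eef_pos: [0.5188, -0.0118, 0.2007]
tool_rot: [0.997, 0.08, -0.001, 0.0]
ft_force: [0.7, -0.8, 0.4]
grip_width: 0.0853
grasp_force: 0.0
```

Run:
```python
from h import *
o=bot.get_obs(); print(o["clock"],o["eef_pos"],o["tool_rot"],o["joint_pos"],o["ft_force"])
b=shot("side","side1")
t=shot("top","top1")
B=cv2.resize(b[120:240,230:380],None,fx=5,fy=5,interpolation=cv2.INTER_CUBIC)
cv2.imwrite("pics/c3.png",B)
```

```text
1.6 [ 0.518817   -0.01181965  0.20070622] [ 9.96829258e-01  7.95622563e-02 -1.12450724e-03  1.12051631e-04] [-2.25134603e-02  2.94757062e-01 -2.84188231e-03  1.27541182e+00
 -4.52294319e-04  2.95978672e+00] [ 0.71290861 -0.79960755  0.35882372]
```

View pics/c3.png

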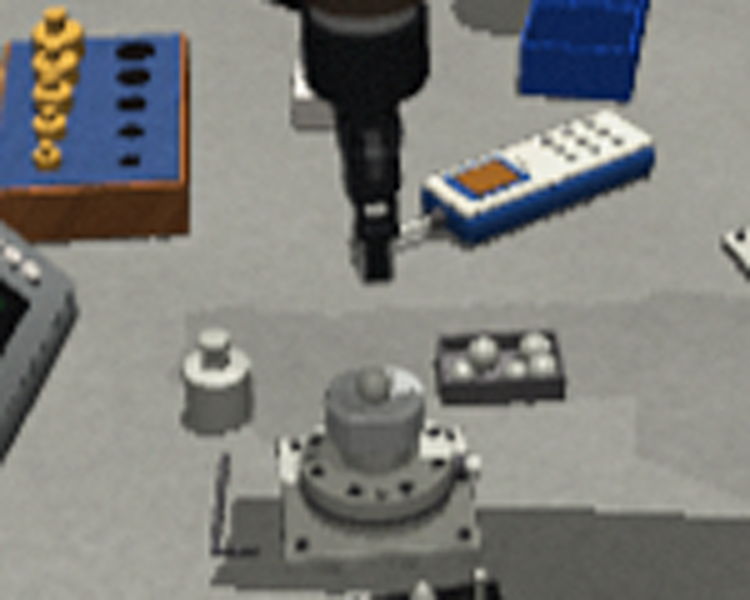

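The open gripper is centred above the cup, with the fingers at about (375,260) in the crop and the cup at (375,400). The fingers close along the flats' axis and nothing is in the way, so I descend.

Call:
step_arm --targets "1 0 0.002 -0.03 0 0 0; 1 0 0.002 -0.07 0 0 0; 1 0 0.002 -0.11 0 0 0; 1 0 0.002 -0.145 0 0 0; 1 0 0.002 -0.175 0 0 0; 1 0 0.002 -0.2 0 0 0; 1 0 0.002 -0.22 0 0 0; 1 0 0.002 -0.235 0 0 0; 1 0 0.002 -0.245 0 0 0; 1 0 0.002 -0.25 0 0 0"

```text
clock: 2.53
eef_pos: [0.5198, -0.0103, 0.0761]
tool_rot: [0.997, 0.08, 0.0, 0.0]
ft_force: [-0.1, 0.9, 0.5]
grip_width: 0.0857
grasp_force: 0.0
```

Call:
step_arm --targets "1 0 0 -0.008 0 0 0; 1 0 0 -0.016 0 0 0; 1 0 0 -0.024 0 0 0; 1 0 0 -0.03 0 0 0; 1 0 0 -0.034 0 0 0; 1 0 0 -0.034 0 0 0; 0.8 0 0 -0.034 0 0 0; 0.65 0 0 -0.034 0 0 0; 0.55 0 0 -0.034 0 0 0; 0.55 0 0 -0.034 0 0 0"

```text
clock: 3.37
eef_pos: [0.5201, -0.01, 0.0595]
tool_rot: [0.997, 0.08, 0.0, 0.0]
ft_force: [0.2, -0.3, -0.3]
grip_width: 0.0664
grasp_force: 0.0
```

Run:
```python
from h import *
o=bot.get_obs(); print(o["clock"],o["eef_pos"],o["tool_rot"],o["ft_force"],o["grip_width"])
b=shot("side","side2"); t=shot("top","top2")
k=dict(fx=5,fy=5,interpolation=cv2.INTER_CUBIC)
cv2.imwrite("pics/c4.png",np.hstack([cv2.resize(b[140:240,265:345],None,**k),cv2.resize(t[140:240,275:355],None,**k)]))
```

```text
3.3667 [ 0.52005766 -0.00998325  0.05951014] [9.96792375e-01 8.00306723e-02 2.24675403e-04 3.42863276e-05] [ 0.15700444 -0.28571848 -0.28598335] 0.06642957242087086
```

View pics/c4.png

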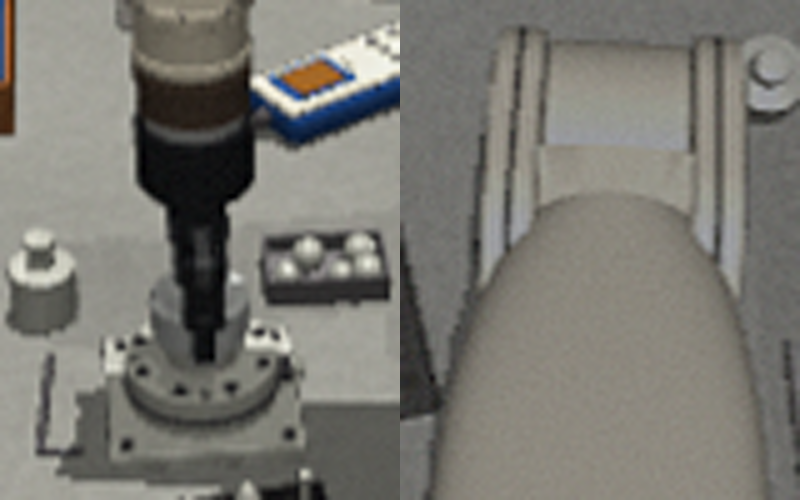

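The fingers straddle the flats, centred on the cup; the near one is at about (205,320) in the crop, clear of the cell body. I close slowly.

Call:
step_arm --targets "0.52 0 0 0 0 0 0; 0.49 0 0 0 0 0 0; 0.46 0 0 0 0 0 0; 0.44 0 0 0 0 0 0; 0.42 0 0 0 0 0 0; 0.40 0 0 0 0 0 0; 0.38 0 0 0 0 0 0; 0.37 0 0 0 0 0 0; 0.36 0 0 0 0 0 0; 0.35 0 0 0 0 0 0"

```text
clock: 4.3
eef_pos: [0.5207, -0.0106, 0.0598]
tool_rot: [0.997, 0.08, 0.001, 0.001]
ft_force: [1.6, -4.5, 2.8]
grip_width: 0.0575
grasp_force: 2.5
```

Call:
step_arm --targets "0.34 0 0 0 0 0 0; 0.33 0 0 0 0 0 0; 0.32 0 0 0 0 0 0; 0.31 0 0 0 0 0 0; 0.3 0 0 0 0 0 0; 0.29 0 0 0 0 0 0; 0.28 0 0 0 0 0 0; 0.27 0 0 0 0 0 0; 0.26 0 0 0 0 0 0; 0.25 0 0 0 0 0 0"

```text
clock: 5.13
eef_pos: [0.5209, -0.011, 0.0603]
tool_rot: [0.997, 0.08, 0.001, 0.001]
ft_force: [-0.4, -6.9, 7.2]
grip_width: 0.0554
grasp_force: 62.0
```

Grip is firm: 55.4 mm, 62 N. I relieve the side and down forces before turning.

Call:
step_arm --targets "0.2 0 -0.001 0.001 0 0 0; 0.1 0 -0.002 0.002 0 0 0; 0 0 -0.003 0.002 0 0 0; 0 0 -0.003 0.002 0 0 0; 0 0 -0.003 0.002 0 0 0"

```text
clock: 5.55
eef_pos: [0.5206, -0.0109, 0.0604]
tool_rot: [0.997, 0.08, 0.001, -0.0]
ft_force: [4.5, -1.2, -0.5]
grip_width: 0.0554
grasp_force: 63.9
```

Call:
step_arm --targets "0 0 0 0 0 0 0.01; 0 0 0 0 0 0 0.04; 0 0 0 0 0 0 0.09; 0 0 0 0 0 0 0.15; 0 0 0 0 0 0 0.21; 0 0 0 0 0 0 0.27; 0 0 0 0 0 0 0.32; 0 0 0 0 0 0 0.36; 0 0 0 0 0 0 0.39; 0 0 0 0 0 0 0.4"

```text
clock: 6.38
eef_pos: [0.5192, -0.0119, 0.0603]
tool_rot: [0.972, 0.235, -0.001, 0.0]
ft_force: [1.7, -2.3, 2.9]
grip_width: 0.0555
grasp_force: 63.9
```

Call:
step_arm --targets "0 0 0 0 0 0 0.01; 0 0 0 0 0 0 0.05; 0 0 0 0 0 0 0.12; 0 0 0 0 0 0 0.2; 0 0 0 0 0 0 0.28; 0 0 0 0 0 0 0.36; 0 0 0 0 0 0 0.43; 0 0 0 0 0 0 0.49; 0 0 0 0 0 0 0.53; 0 0 0 0 0 0 0.55"

```text
clock: 7.22
eef_pos: [0.5194, -0.0119, 0.0603]
tool_rot: [0.899, 0.438, -0.001, 0.0]
ft_force: [-0.8, -5.8, 3.7]
grip_width: 0.0552
grasp_force: 64.1
```

Run:
```python
from h import *
o=bot.get_obs(); q=o["tool_rot"]; print(o["clock"],o["eef_pos"],q,np.degrees(2*np.arctan2(q[1],q[0])),o["ft_force"],o["ft_torque"],o["joint_pos"])
b=shot("side","side3")
cv2.imwrite("pics/c5.png",cv2.resize(b[150:240,260:350],None,fx=6,fy=6,interpolation=cv2.INTER_CUBIC))
```

```text
7.2167 [ 0.5193766  -0.01193541  0.06034293] [ 8.98895484e-01  4.38162707e-01 -5.66998616e-04  1.71407890e-04] 51.97343631464295 [-0.76770428 -5.84460133  3.72818292] [-0.93051257 -0.14814687 -0.06879687] [-2.24946176e-02  4.18260130e-01 -2.18317361e-01  9.35069645e-01
 -8.24376510e-04  2.21199080e+00]
```

View pics/c5.png

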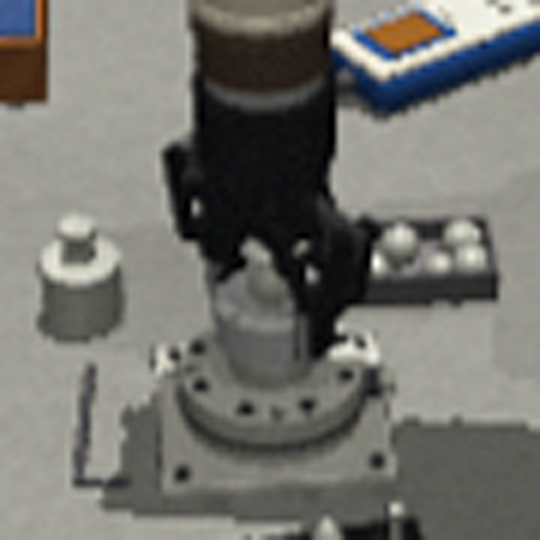

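The cup has turned with the gripper by 43°, and the ball still sits mid-dish at about (266,288) in the crop. I continue, easing the small side force.

Call:
step_arm --targets "0 0 -0.001 0 0 0 0.01; 0 0 -0.002 0 0 0 0.05; 0 0 -0.002 0 0 0 0.12; 0 0 -0.002 0 0 0 0.2; 0 0 -0.002 0 0 0 0.28; 0 0 -0.002 0 0 0 0.36; 0 0 -0.002 0 0 0 0.44; 0 0 -0.002 0 0 0 0.51; 0 0 -0.002 0 0 0 0.56; 0 0 -0.002 0 0 0 0.58"

```text
clock: 8.1
eef_pos: [0.52, -0.0124, 0.0603]
tool_rot: [0.777, 0.63, 0.0, 0.0]
ft_force: [0.7, -3.2, 2.6]
grip_width: 0.0554
grasp_force: 64.1
```

Call:
step_arm --targets "0 0 0 0 0 0 0.01; 0 0 0 0 0 0 0.05; 0 0 0 0 0 0 0.12; 0 0 0 0 0 0 0.2; 0 0 0 0 0 0 0.28; 0 0 0 0 0 0 0.35; 0 0 0 0 0 0 0.41; 0 0 0 0 0 0 0.45; 0 0 0 0 0 0 0.47; 0 0 0 0 0 0 0.47"

```text
clock: 8.93
eef_pos: [0.5202, -0.0123, 0.0603]
tool_rot: [0.648, 0.761, 0.0, 0.0]
ft_force: [2.0, -1.8, 2.5]
grip_width: 0.0548
grasp_force: 64.0
```

Run:
```python
from h import *
o=bot.get_obs(); q=o["tool_rot"]; print(o["clock"],o["eef_pos"],q,np.degrees(2*np.arctan2(q[1],q[0])),o["ft_force"],o["ft_torque"],o["joint_pos"])
b=shot("side","side4")
cv2.imwrite("pics/c6.png",cv2.resize(b[150:240,260:350],None,fx=6,fy=6,interpolation=cv2.INTER_CUBIC))
```

```text
8.9333 [ 0.52019278 -0.01226902  0.06033081] [6.48321055e-01 7.61366973e-01 3.72809211e-04 4.65582353e-05] 99.16972128396313 [ 1.95211686 -1.80555785  2.46658528] [-0.52044661 -0.45841024 -0.03476629] [-2.38846915e-02  4.18712565e-01 -2.17618540e-01  9.33923200e-01
  5.20413124e-04  1.38686995e+00]
```

View pics/c6.png

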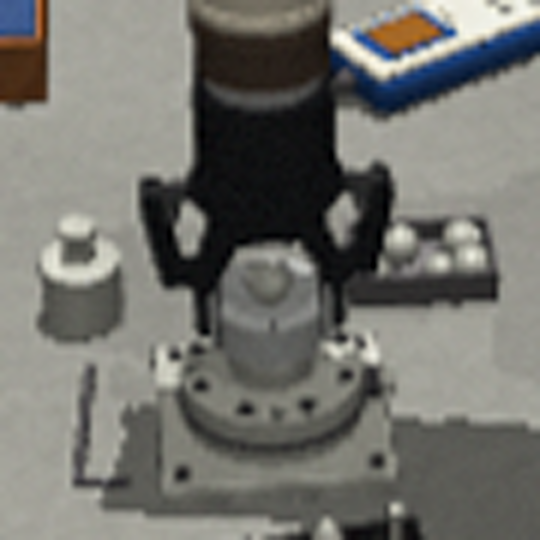

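The rim line now points at the free-side circle: line at (273,325), circle at (280,412). The ball is in the middle at about (267,280) and the forces are small. I make a small test lift.

Call:
step_arm --targets "0 0 0 0 0 0 0; 0 0 0 0 0 0 0; 0 0 0 0.001 0 0 0; 0 0 0 0.003 0 0 0; 0 0 0 0.005 0 0 0; 0 0 0 0.007 0 0 0; 0 0 0 0.009 0 0 0; 0 0 0 0.01 0 0 0; 0 0 0 0.01 0 0 0; 0 0 0 0.01 0 0 0"

```text
clock: 9.82
eef_pos: [0.5192, -0.0125, 0.0651]
tool_rot: [0.648, 0.761, -0.0, -0.001]
ft_force: [0.8, -0.5, -4.3]
grip_width: 0.0551
grasp_force: 64.5
```

It is free: 5 mm up with only the cup's weight on the tool. I lift smoothly the rest of the way.

Call:
step_arm --targets "0 0 0 0.001 0 0 0; 0 0 0 0.004 0 0 0; 0 0 0 0.009 0 0 0; 0 0 0 0.016 0 0 0; 0 0 0 0.025 0 0 0; 0 0 0 0.035 0 0 0; 0 0 0 0.045 0 0 0; 0 0 0 0.055 0 0 0; 0 0 0 0.065 0 0 0; 0 0 0 0.075 0 0 0"

```text
clock: 10.65
eef_pos: [0.52, -0.0125, 0.1035]
tool_rot: [0.648, 0.761, 0.0, 0.0]
ft_force: [0.7, 0.3, -4.0]
grip_width: 0.0551
grasp_force: 64.5
```

Call:
step_arm --targets "0 0 0 0.01 0 0 0; 0 0 0 0.02 0 0 0; 0 0 0 0.03 0 0 0; 0 0 0 0.04 0 0 0; 0 0 0 0.05 0 0 0; 0 0 0 0.06 0 0 0; 0 0 0 0.07 0 0 0; 0 0 0 0.08 0 0 0; 0 0 0 0.089 0 0 0; 0 0 0 0.096 0 0 0"

```text
clock: 11.48
eef_pos: [0.52, -0.0125, 0.1514]
tool_rot: [0.648, 0.761, 0.0, 0.0]
ft_force: [-0.1, 0.0, -3.8]
grip_width: 0.0551
grasp_force: 64.5
```

Call:
step_arm --targets "0 0 0 0.006 0 0 0; 0 0 0 0.011 0 0 0; 0 0 0 0.015 0 0 0; 0 0 0 0.017 0 0 0; 0 0 0 0.018 0 0 0; 0 0 0 0.018 0 0 0; 0 0 0 0.018 0 0 0; 0 0 0 0.018 0 0 0; 0 0 0 0.018 0 0 0; 0 0 0 0.018 0 0 0"

```text
clock: 12.32
eef_pos: [0.5198, -0.0125, 0.1597]
tool_rot: [0.648, 0.761, -0.0, -0.0]
ft_force: [-0.1, -0.0, -4.5]
grip_width: 0.0552
grasp_force: 64.5
```

Run:
```python
from h import *
o=bot.get_obs(); print(o["clock"],o["eef_pos"],o["tool_rot"],o["ft_force"],o["grip_width"],o["grasp_force"],abs(np.array(o["joint_vel"])).max())
b=shot("side","side5")
cv2.imwrite("pics/c7.png",cv2.resize(b[120:240,255:355],None,fx=5,fy=5,interpolation=cv2.INTER_CUBIC))
```

```text
12.3167 [ 0.51976642 -0.01248694  0.15966856] [ 6.48247449e-01  7.61429722e-01 -1.02582898e-04 -1.16163303e-04] [-0.09274759 -0.04335109 -4.50180202] 0.05522269925053079 64.50217455625534 0.0026497260014610477
```

View pics/c7.png

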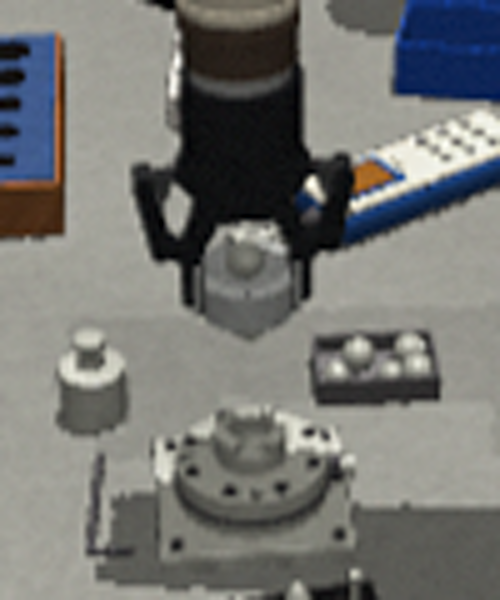

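The cup, at about (248,285) in the crop, is held level and clear above the open hub at (248,440). The ball is mid-dish at (245,258). It has risen about 99 mm from the seat.

```bash
python3 -c "
from workcell import bot
print(bot.job_done())"
```

```text
the job is handed in; nothing more can be done
None
```

The job is handed in: I turned the cup 90° anticlockwise and lifted it about 99 mm; at hand-in it was held still and level above the cell, with the ball mid-dish in the last picture (no verdict came back).

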